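# Fish a dropped ring out from between the drawer units

### The arm

A 6-joint arm with a two-finger parallel gripper is mounted at the origin on the work surface. World frame = base frame: x ahead of the robot, y to its left, z up, the work surface at z = 0. Lengths are in m, angles in degrees, forces in N, time in s.
With the tool pointing down it reaches from about 0.25 to 0.725 m from the base axis. Payload 9.7 kg.
Tool frame: the origin (TCP) lies at the very end of the fingers, on their centre line; the grasp point (between the pads) lies 19 mm behind it; z points along the fingers, y is the line along which they close (so a half turn about z gives the same grasp; the last joint's range is limited). The gripper opens to 85 mm and grips with 20 to 120 N. Pads are 22 mm wide; open, the fingers measure 114 mm over their backs; the gripper's body (76 mm by 85 mm) begins 54 mm behind the grasp point. The pads swing forward as they close: fully open they stand 13 mm farther back than shut.
Start: joints at [71.792, 4.979, 10.078, 95.1, 0, 90], TCP at [0.172, 0.522, 0.231] pointing down, gripper open.
Joint ranges: [-179.16, 179.16], [-48.56, 103.87], [-65.8, 70.77], [-126.05, 130.52], [-82.76, 87.17], [-180, 180]. Speed limits (degrees/s): [127.2, 127.2, 147.25, 180, 180, 180].

### API

Orientations are given as [roll, pitch, yaw] about the fixed x, y, z axes, in that order (R = Rz(yaw) Ry(pitch) Rx(roll)).
In Python, from workcell import telemetry, optics, workorder gives the robot as it stands.
- The arm moves only by the shell command python3 -m handwheel 'ROWS' [FORCE]. ROWS is JSON, a list of rows, each an object of numbers: "tx", "ty", "tz": the shift along the tool's x, y, z in m; "ax", "ay", "az": the turn, a rotation vector about the tool's x, y, z in degrees; "jaw": the gripper command: -1 is shut, 1 is fully open, values between are in proportion. A call has exactly 10 rows; each row shifts and turns the commanded pose from where the row before left it, along the tool's axes as they then stand; what a row does not reach is not made up. A row lasts 1/8 s, in which the tool goes at most 62.5 mm and 10.7 degrees, less where a joint would pass 70% of its speed; a pose out of reach is approached as far as the arm can. A call is refused whole if a number of a shift passes 0.0625 or a number of a turn 10.7, either way. A call with a gripper value outside its range is refused whole. The fingers move at their own pace and stop on an object; FORCE is the grip in N (left out, the last holds). Time passes only in rows, so rows that do not move let the fingers close, or fill a call up. It gives the time, the measured TCP pose, the force, the opening and the grip force at its end, in the units of the state.
- telemetry.get_obs(): the state, without advancing time (a new reading comes with each control period).
- optics.camera(name): name is "scene" or "top"; returns a dict with "color" (480x640x3 uint8, red, green, blue), "K" (3x3 intrinsics, pixels), "k1" (the pictures are not rectified: a ray, as slopes to the right and down, at radius r is drawn at 1 + k1 r^2 times it, then the intrinsics apply), "extrinsics" (4x4, takes a point from camera to world coordinates). Camera axes: x right, y down, z forward; pixel columns grow to the right and rows downward; lengths in m; the calibration is good to about 2 mm. A picture is of the moment at which its call begins. There is no depth.
- workorder.job_done(): hands the job in; it is judged then, once.
The state is a dict: "time": time; "q": joint angles; "qd": joint speeds; "joint_efforts": joint torques, N m; "ee_pos": TCP position; "tcp_rot": TCP orientation; "wrist_force": force on the tool from outside, world axes, zero at the start; "torque": the same for the moment, N m; "opening": finger opening in m; "grasp_force": force on a finger pad.
Only numpy, scipy, OpenCV 4.12 (cv2) and the standard library are available. Lean on these libraries where they do the work, as an engineer would, in place of code of your own. Each camera call takes 0.05 s, during which the arm holds its last target. There are 200 camera calls.

### The job

A silver ring has dropped into the narrow gap between the two little drawer units. Take the pick with the bent wire from the rack, reach down behind the ring and rake it along the bench out of the front of the gap with the wire (not with the fingers), keeping only a light touch on the ring, the bench and the drawers; then put the pick back in its slot in the rack and lay the ring flat on the soldering board. Leave everything else where it is.

Things in the scene. Friction and masses are not known exactly. Their poses are not given: they have to be found in the camera images.
- hook: The pick with the bent wire, the only one of the three in the rack whose wire ends in a sideways foot; 70 g. Origin: centre of the underside of its brass collar, which sits on the rack's plate; z points up the handle. Collar 22 mm across, 4 mm thick; above it a wooden handle 15 x 15 mm square (sides along x and y) whose top is 70 mm above the origin.
- hook_nose (a point): Lower end of the hook's brass nose, 18 mm below its origin, same axes; nose 9 mm across, tapering over its last 6 mm. From it runs a straight steel wire, 4 mm thick, bent square into a level foot along +y, ending 22 mm from the wire's axis. The wire is clamped by eye: the foot's underside is 78 to 120 mm below this point, new each time, so feel for the bench. Pushed end-on it gives 1 mm per 12 N.
- ring: The dropped silver ring, lying flat on the bench: 23 mm outside, 18 mm bore, 5 mm tall, about 14 g. Origin: centre of its underside, z up.
- drawers: Two fixed wooden drawer units side by side. Origin: on the bench in the middle of the front mouth of the gap between them; x points into the gap, y across it, z up. The gap is 30 mm wide, 160 mm long, open on top and in front; its floor is the bench. Each unit is 160 mm long, 100 mm wide, 90 mm high; brass knobs stand 17 mm out of the fronts. The bench in front of the mouth is clear.
- gap_end (a point): Middle of the closed back end of the gap, on the bench, 160 mm in from the mouth: a wooden rail 25 mm high joins the units here.
- rack: The fixed wooden rack of the picks, 60 x 192 x 154 mm. Origin: on the bench under the centre of its top plate, z up. The plate is 12 mm thick, its top 154 mm above the bench. Below it are only two end panels 12 mm thick at y = -90 and 90 mm and a back rail 30 mm high at x = 18 to 30 mm.
- rack_slot (a point): Middle one of the rack's three slots, at the plate's top, axes of the rack; the others lie 55 mm to either side along y. Slots are 12 mm wide, open to the front (-x, 30 mm away) and end 6 mm behind this point. A pick's nose sits in the slot within 2 mm of x = 0, its collar on the plate. Lift a pick 20 mm or more and draw it out to the front; put it back the same way.
- board: The fixed soldering board: a tan slab 100 mm (x) x 130 mm (y) on a round foot, its flat top 34 mm above the bench. Origin: on the bench under the slab's centre; z up.
- table: The red bench top, at height zero.
- pick_a: Bystander: a pick in the rack like the hook's handle, but with a short straight wire ending 72 mm below its collar.
- pick_b: Bystander: another such straight pick.
- bar: Bystander: a flat steel offcut 90 x 28 x 6 mm lying on the bench; origin at the centre of its underside.
- jar: Bystander: a flux jar 48 mm across and 55 mm tall standing on the bench; origin at the centre of its underside.
There are look-alikes about, which are no part of the job. Of the things that look like the board, take the one that is farthest to the robot's right at the start. Leave any turquoise look-alike of the hook alone.

How it is judged:
By the outcome, as a careful person would: the job done as asked, in the order asked, and still so for the second after the job is handed in, with the robot touching nothing.
It also fails if it takes over 72 s, if anything falls off the work surface, if the arm or the gripper's body presses on something with over 40 N, if the wrist force passes 120 N, or if a joint passes its speed limit or range.

## Working session

There is one attempt and no reset: what is moved stays moved. The work goes in short steps, Python scripts to look and compute and a shell command to move; the robot and the scene stay as the last step left them, time stands still between calls to the robot, and variables do not carry over. Pictures are saved under pics/ and viewed, at most 10 in all, crops included, and the job is handed in when it is done.

```bash
mkdir -p pics; cat > h.py <<'E'
import numpy as np, cv2
from workcell import telemetry, optics, workorder
def shot(n,f):
    c=optics.camera(n); cv2.imwrite(f'pics/{f}.png',c['color'][:,:,::-1]); np.savez(f'pics/{f}.npz',K=c['K'],k1=c['k1'],E=c['extrinsics']); return c
def load(f): return np.load(f'pics/{f}.npz')
def pt(c,u,v,z):
    K=c['K'];k=float(c['k1']);a=np.array([(u-K[0,2])/K[0,0],(v-K[1,2])/K[1,1]]);b=a.copy()
    for _ in range(30): b=a/(1+k*(b@b))
    E=c['E'] if 'E' in c else c['extrinsics']; d=E[:3,:3]@np.array([b[0],b[1],1]); o=E[:3,3]
    return o+d*(z-o[2])/d[2]
def px(c,P):
    E=c['E'] if 'E' in c else c['extrinsics'];p=E[:3,:3].T@(np.array(P)-E[:3,3]);b=p[:2]/p[2];b=b*(1+float(c['k1'])*(b@b));K=c['K']
    return b[0]*K[0,0]+K[0,2],b[1]*K[1,1]+K[1,2]
E
python3 - <<'E'
from h import *
for n in('scene','top'):
    c=shot(n,n+'0'); print(n,c['K'].round(1).tolist(),c['k1'],c['extrinsics'].round(3).tolist())
o=telemetry.get_obs();print(o)
E
```

```text
scene [[561.8, 0.0, 316.2], [0.0, 561.8, 242.3], [0.0, 0.0, 1.0]] 0.03948208521115311 [[-0.288, 0.672, -0.682, 1.268], [0.957, 0.194, -0.214, 0.239], [-0.011, -0.715, -0.699, 0.89], [0.0, 0.0, 0.0, 1.0]]
top [[542.0, 0.0, 325.1], [0.0, 542.0, 237.0], [0.0, 0.0, 1.0]] -0.09566411471857512 [[0.014, -0.999, 0.048, 0.412], [-1.0, -0.014, 0.004, 0.004], [-0.003, -0.048, -0.999, 1.41], [0.0, 0.0, 0.0, 1.0]]
{'time': 0.1, 'q': array([ 7.17945764e+01,  5.00784033e+00,  1.00384573e+01,  9.50998204e+01,
       -1.12011766e-03,  9.00000312e+01]), 'qd': array([-0.06538725, -0.04633625,  0.14341133,  0.03435509,  0.06456166,
       -0.04409804]), 'joint_efforts': array([ 7.26885519e-04, -5.21566272e+01,  4.65651083e+01,  1.60525949e-02,
        3.74936860e-05, -2.41881276e-05]), 'ee_pos': array([0.171773 , 0.5222661, 0.2306502]), 'tcp_rot': array([-1.79930797e+02,  1.12015449e-03,  1.61794547e+02]), 'wrist_force': array([-0.80336218, -0.2138131 , -0.1905446 ]), 'torque': array([-0.01591526,  0.01417615,  0.00048188]), 'grasp_force': 0.0, 'opening': 0.08526580614533143}
```

View pics/scene0.png

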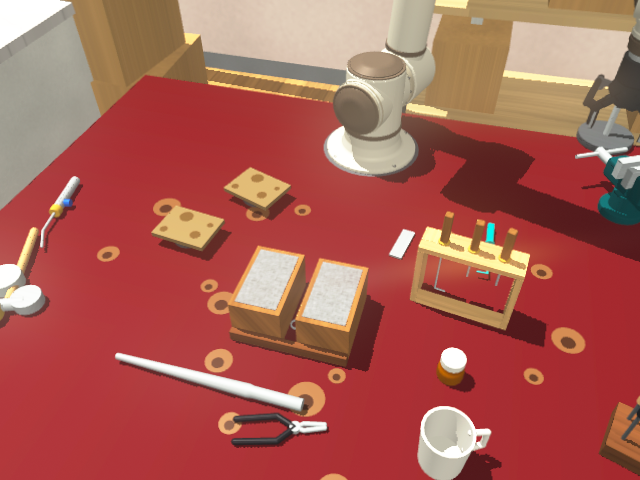

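View pics/top0.png

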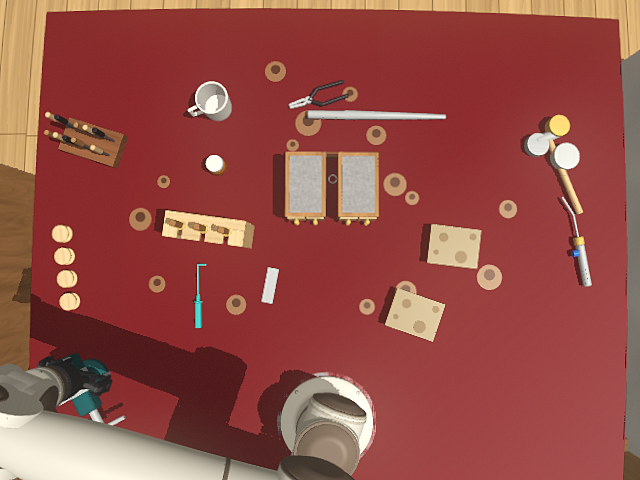

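The scene view shows three picks in the rack. The leftmost has its handle at (447,228) and a bent foot near (440,290); the turquoise look-alike lies on the bench. The ring is in the gap, at about (333,179) in the top view. Two boards are at (453,246) and (414,314) in the top view. I take (453,246), the one farthest to the robot's right (-y). Next I'll enlarge to confirm.

```bash
python3 - <<'E'
from h import *
s=cv2.imread('pics/scene0.png');t=cv2.imread('pics/top0.png')
a=cv2.resize(s[205:325,400:560],(400,300),interpolation=3)   #2.5 
a=cv2.resize(s[205:325,400:533],None,fx=3,fy=3,interpolation=3)[:, :400]
b=cv2.resize(t[190:260,150:270],None,fx=3.3333,fy=3.3333,interpolation=3)
c=cv2.resize(t[140:235,275:390],None,fx=3.3333,fy=3.3333,interpolation=3)
d=cv2.resize(t[215:275,415:495],None,fx=4,fy=4,interpolation=3)
im=np.zeros((600,800,3),np.uint8)
def put(i,x,y):
    h=min(i.shape[0],600-y);w=min(i.shape[1],800-x);im[y:y+h,x:x+w]=i[:h,:w]
put(a,0,0);put(b,400,0);put(c,400,240);put(d,0,360)
cv2.imwrite('pics/crop1.png',im)
E
```

```text
(no output)
```

View pics/crop1.png

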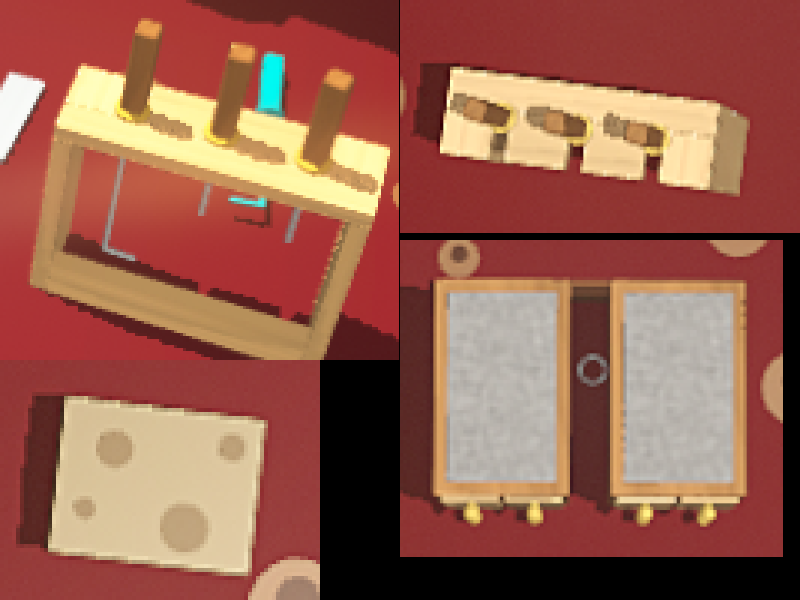

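```bash
cat > m.py <<'E'
from h import *
from scipy.optimize import least_squares
T=load('top0');S=load('scene0')
def fit(name,pts,z,mod):
    W=np.array([pt(T,u,v,z)[:2] for u,v in pts])
    def f(p):
        c,s=np.cos(p[2]),np.sin(p[2]);return (p[:2]+np.array(mod)@np.array([[c,s],[-s,c]])-W).ravel()
    r=least_squares(f,[W[:,0].mean(),W[:,1].mean(),0]);p=r.x;print(name,p[:2].round(4),np.degrees(p[2]).round(2),'res mm',(r.fun*1e3).round(1));return p
cv=lambda x,y,x0,y0,s,u0,v0:((x-x0+.5)/s-.5+u0,(y-y0+.5)/s-.5+v0)
B=lambda x,y:cv(x,y,400,0,3.3333,150,190)
C=lambda x,y:cv(x,y,400,240,3.3333,275,140)
D=lambda x,y:cv(x,y,0,360,4,415,215)
A=lambda x,y:cv(x,y,0,0,3,400,205)
r=fit('rack',[B(452,67),B(720,103),B(441,153),B(711,192)],.154,[(.03,.096),(.03,-.096),(-.03,.096),(-.03,-.096)])
d=fit('drawers',[C(434,281),C(570,282),C(434,495),C(569,496),C(610,283),C(746,283),C(610,496),C(746,497)],.09,[(.16,.115),(.16,.015),(0,.115),(0,.015),(.16,-.015),(.16,-.115),(0,-.015),(0,-.115)])
b=fit('board',[D(65,396),D(266,420),D(250,575),D(50,550)],.034,[(.05,.065),(.05,-.065),(-.05,-.065),(-.05,.065)])
ring=pt(T,*C(593,370),.005);print('ring',ring)
R=lambda a:np.array([[np.cos(a),-np.sin(a)],[np.sin(a),np.cos(a)]])
print('ring in drawers',R(d[2]).T@(ring[:2]-d[:2]))
h=r[:2]+R(r[2])@[0,-.055];print('hook slot',h)
print('top handle px crop top', [((np.array(px(T,[*h,z]))-[150,190])*3.333+[400,0]).round(0) for z in(.154,.224)], 'scene',[((np.array(px(S,[*h,z]))-[400,205])*3).round(0) for z in(.158,.224)])
# hook top in scene (148,24), wire at elbow (105,250), foot tip (133,259)
print('handle top from scene',pt(S,*A(148,27),.224),'collar',pt(S,*A(134,113),.156))
for L in(.078,.09,.1,.11,.12):
    z=.136-L
    print(L,[((np.array(px(S,[*(h+R(r[2])@[0,y]),z]))-[400,205])*3).round(0) for y in(0,.022)])
E
python3 m.py
```

```text
rack [0.4881 0.2923] -6.93 res mm [-0.9 -0.9 -1.  -0.8  0.3  0.3  1.7  1.4]
drawers [ 0.5243 -0.006 ] 0.54 res mm [ 0.2 -0.5  0.7  0.  -1.   1.  -0.6 -0.   1.3 -0.4  0.7  0.1 -0.8  0.
 -0.5 -0.2]
board [ 0.4589 -0.3205] -5.95 res mm [ 0.3 -0.6  0.3 -0.   0.1  0.1 -0.8  0.6]
ring [ 0.63139117 -0.00814953  0.005     ]
ring in drawers [ 0.10707387 -0.00311325]
hook slot [0.4814553  0.23773919]
top handle px crop top [array([656., 138.]), array([637., 132.])] scene [array([126., 103.]), array([142.,  23.])]
handle top from scene [0.48301284 0.24088049 0.224     ] collar [0.48585653 0.24306196 0.156     ]
0.078 [array([104., 212.]), array([137., 222.])]
0.09 [array([101., 224.]), array([134., 234.])]
0.1 [array([ 99., 234.]), array([132., 244.])]
0.11 [array([ 97., 244.]), array([130., 253.])]
0.12 [array([ 95., 253.]), array([127., 263.])]
```

```bash
cat >> h.py <<'E'
def togo(x,y,z,yaw=None):
    o=telemetry.get_obs();from scipy.spatial.transform import Rotation as Ro
    R=Ro.from_euler('xyz',o['tcp_rot'],degrees=True)
    d=R.inv().apply(np.array([x,y,z])-o['ee_pos']);w=''
    if yaw is not None: 
        w=(R.inv()*Ro.from_euler('xyz',[180,0,yaw],degrees=True)).as_rotvec(degrees=True).round(2)
    print('t',o['time'].__round__(2),'pos',o['ee_pos'].round(4),'rot',o['tcp_rot'].round(2),'go',d.round(4),w,'F',o['wrist_force'].round(1),'q',np.array(o['q']).round(0),'op',round(o['opening'],4),o['grasp_force'])
E
python3 -m handwheel '[{"tz":-0.04,"az":-5.65,"jaw":-0.1},{"tz":-0.04,"az":-5.65,"jaw":-0.1},{"tx":-0.0428,"ty":-0.0303,"jaw":-0.1},{"tx":-0.0428,"ty":-0.0303,"jaw":-0.1},{"tx":-0.0428,"ty":-0.0303,"jaw":-0.1},{"tx":-0.0428,"ty":-0.0303,"jaw":-0.1},{"tx":-0.0428,"ty":-0.0303,"jaw":-0.1},{"tx":-0.0428,"ty":-0.0303,"jaw":-0.1},{"tx":-0.0428,"ty":-0.0303,"jaw":-0.1},{"tx":-0.0428,"ty":-0.0303,"jaw":-0.1}]' 60
python3 -c "
from h import *
togo(.483,.240,.175,173.07)"
```

```text
t 0.1 pos [0.1718 0.5223 0.2307] rot [-179.93    0.    161.79] go [-0.3838 -0.1708  0.0559] [-7.000e-02 -1.000e-02 -1.128e+01] F [-0.8 -0.2 -0.2] q [72.  5. 10. 95. -0. 90.] op 0.0853 0.0$[0]: bad value
```

```bash
python3 -m handwheel '[{"tx":0,"ty":0,"tz":-0.04,"ax":0,"ay":0,"az":-5.65,"jaw":-0.1},{"tx":0,"ty":0,"tz":-0.04,"ax":0,"ay":0,"az":-5.65,"jaw":-0.1},{"tx":-0.0428,"ty":-0.0303,"tz":0,"ax":0,"ay":0,"az":0,"jaw":-0.1},{"tx":-0.0428,"ty":-0.0303,"tz":0,"ax":0,"ay":0,"az":0,"jaw":-0.1},{"tx":-0.0428,"ty":-0.0303,"tz":0,"ax":0,"ay":0,"az":0,"jaw":-0.1},{"tx":-0.0428,"ty":-0.0303,"tz":0,"ax":0,"ay":0,"az":0,"jaw":-0.1},{"tx":-0.0428,"ty":-0.0303,"tz":0,"ax":0,"ay":0,"az":0,"jaw":-0.1},{"tx":-0.0428,"ty":-0.0303,"tz":0,"ax":0,"ay":0,"az":0,"jaw":-0.1},{"tx":-0.0428,"ty":-0.0303,"tz":0,"ax":0,"ay":0,"az":0,"jaw":-0.1},{"tx":-0.0428,"ty":-0.0303,"tz":0,"ax":0,"ay":0,"az":0,"jaw":-0.1}]' 60
python3 -c "
from h import *
togo(.483,.240,.175,173.07)"
```

```text
time: 1.35
ee_pos: [0.4837, 0.2393, 0.311]
tcp_rot: [-180.0, -0.0, 173.1]
wrist_force: [-0.0, 0.7, -0.3]
opening: 0.0387
grasp_force: 0.0
t 1.35 pos [0.4837 0.2393 0.311 ] rot [-1.7999e+02 -2.0000e-02  1.7309e+02] go [0.0007 0.0007 0.136 ] [-0.01 -0.02  0.02] F [-0.   0.7 -0.3] q [ 26.   6.  21. 104.   0.  33.] op 0.0387 0.0
```

```bash
python3 -m handwheel '[{"tx":0,"ty":0,"tz":0.04,"ax":0,"ay":0,"az":0,"jaw":-0.1},{"tx":0,"ty":0,"tz":0.035,"ax":0,"ay":0,"az":0,"jaw":-0.1},{"tx":0,"ty":0,"tz":0.025,"ax":0,"ay":0,"az":0,"jaw":-0.1},{"tx":0,"ty":0,"tz":0.02,"ax":0,"ay":0,"az":0,"jaw":-0.1},{"tx":0,"ty":0,"tz":0.018,"ax":0,"ay":0,"az":0,"jaw":-0.1},{"tx":0,"ty":0,"tz":0,"ax":0,"ay":0,"az":0,"jaw":-0.1},{"tx":0,"ty":0,"tz":0,"ax":0,"ay":0,"az":0,"jaw":-0.4},{"tx":0,"ty":0,"tz":0,"ax":0,"ay":0,"az":0,"jaw":-0.6},{"tx":0,"ty":0,"tz":0,"ax":0,"ay":0,"az":0,"jaw":-1},{"tx":0,"ty":0,"tz":0,"ax":0,"ay":0,"az":0,"jaw":-1}]' 60
python3 -c "
from h import *
togo(.483,.240,.175,173.07);shot('scene','s1')
im=cv2.imread('pics/s1.png')[150:330,390:590];cv2.imwrite('pics/s1c.png',cv2.resize(im,None,fx=3,fy=3,interpolation=3))"
```

```text
time: 2.6
ee_pos: [0.4841, 0.2414, 0.177]
tcp_rot: [179.8, 0.3, 173.1]
wrist_force: [-0.5, -1.8, 22.2]
opening: 0.0141
grasp_force: 66.5
t 2.6 pos [0.4841 0.2414 0.177 ] rot [179.77   0.33 173.08] go [ 0.0009 -0.0015  0.002 ] [0.23 0.33 0.01] F [-0.5 -1.8 22.2] q [26.  3.  1. 89.  0. 33.] op 0.0141 66.54183983890107
```

View pics/s1c.png

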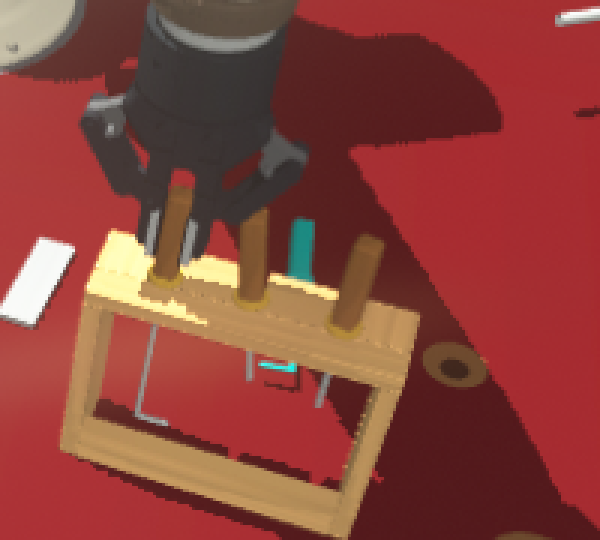

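The gripper has closed on the leftmost pick's handle at (175,235). Its wire ends in the sideways foot at (140-165,420), so this is the hook. Lifting it and drawing it out to the front.

```bash
python3 -m handwheel '[{"tx":0,"ty":0,"tz":-0.006,"ax":0,"ay":0,"az":0,"jaw":-1},{"tx":0,"ty":0,"tz":-0.012,"ax":0,"ay":0,"az":0,"jaw":-1},{"tx":0,"ty":0,"tz":-0.012,"ax":0,"ay":0,"az":0,"jaw":-1},{"tx":0,"ty":0,"tz":-0.008,"ax":0,"ay":0,"az":0,"jaw":-1},{"tx":0.01,"ty":0,"tz":0,"ax":0,"ay":0,"az":0,"jaw":-1},{"tx":0.015,"ty":0,"tz":0,"ax":0,"ay":0,"az":0,"jaw":-1},{"tx":0.02,"ty":0,"tz":0,"ax":0,"ay":0,"az":0,"jaw":-1},{"tx":0.025,"ty":0,"tz":0,"ax":0,"ay":0,"az":0,"jaw":-1},{"tx":0.02,"ty":0,"tz":0,"ax":0,"ay":0,"az":0,"jaw":-1},{"tx":0,"ty":0,"tz":0,"ax":0,"ay":0,"az":0,"jaw":-1}]'
python3 -c "
from h import *
togo(.4,-.006,.29,180.54);shot('scene','s2');shot('top','t2')
im=cv2.imread('pics/s2.png')[130:330,350:590];im2=cv2.imread('pics/t2.png')[180:300,130:330]
o=np.zeros((600,800,3),np.uint8);a=cv2.resize(im,None,fx=2,fy=2,interpolation=3);o[:400,:480]=a;b=cv2.resize(im2,None,fx=1.6,fy=1.6,interpolation=3);o[:192,480:]=b;cv2.imwrite('pics/s2c.png',o)"
```

```text
time: 3.9
ee_pos: [0.392, 0.2517, 0.2116]
tcp_rot: [180.0, 0.0, 173.2]
wrist_force: [0.9, 0.2, -0.8]
opening: 0.0142
grasp_force: 59.8
t 3.9 pos [0.392  0.2517 0.2116] rot [1.7997e+02 3.0000e-02 1.7317e+02] go [-0.0386 -0.2549 -0.0785] [ 0.03  0.03 -7.37] F [ 0.9  0.2 -0.8] q [33. -7. -4. 93.  0. 40.] op 0.0142 59.797906279563904
```

View pics/s2c.png

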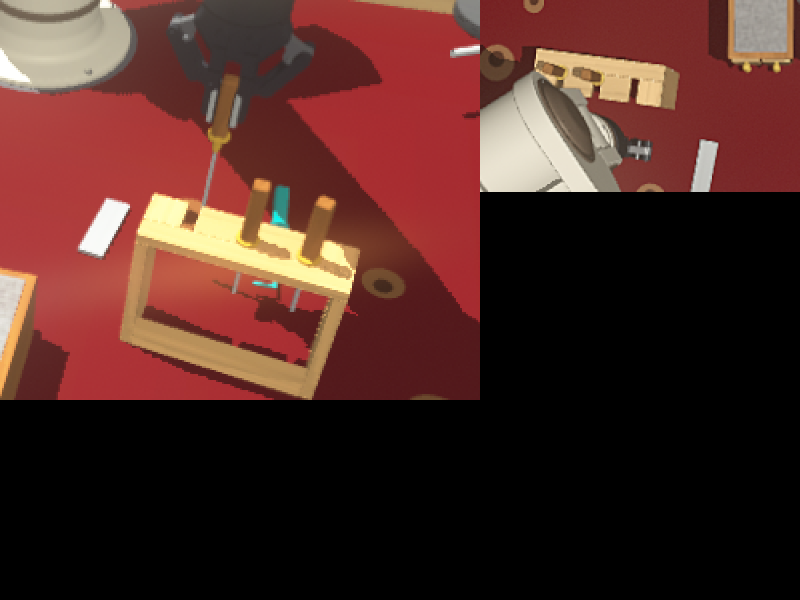

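The hook is out of its slot and hanging from the gripper, with the collar at about (220,140). Next I cross-check the gap in the scene camera.

```bash
python3 -c "
from h import *
im=cv2.imread('pics/scene0.png')[240:365,225:375];o=cv2.resize(im,None,fx=4.8,fy=4.8,interpolation=2);cv2.imwrite('pics/s0d.png',o);print(o.shape)"
```

```text
(600, 720, 3)
```

View pics/s0d.png

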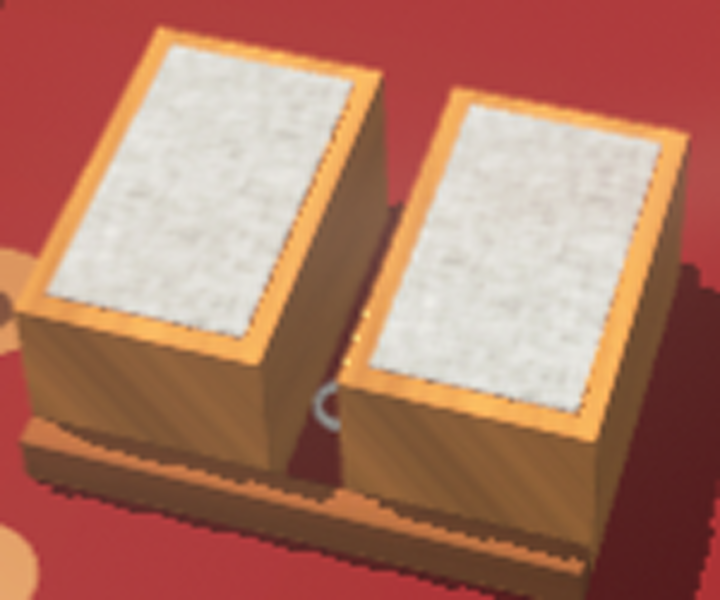

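The view from behind shows the gap, with its mouth corners at (382,72) and (455,88) and its back corners at (260,365) and (340,382). The ring sits near (338,405), partly hidden.

```bash
cat > m2.py <<'E'
from h import *
import m
S=load('scene0')
m.T=S
D=lambda x,y:m.cv(x,y,0,0,4.8,225,240)
d=m.fit('drawers S',[D(18,312),D(260,365),D(160,27),D(382,72),D(340,382),D(597,442),D(455,88),D(690,133)],.09,[(.16,-.115),(.16,-.015),(0,-.115),(0,-.015),(.16,.015),(.16,.115),(0,.015),(0,.115)])
print('ring S',pt(S,*D(338,405),.003),'rackS')
A=m.A
E
python3 m2.py | tail -2; python3 -c "
from h import *
togo(.4,-.006,.29,180.54)"
```

```text
-0.4  0.8]
ring S [ 0.63388668 -0.00627163  0.003     ] rackS
t 4.0 pos [0.3933 0.2516 0.2114] rot [1.7998e+02 3.0000e-02 1.7313e+02] go [-0.0376 -0.2549 -0.0787] [ 0.02  0.04 -7.41] F [ 0.4 -0.3 -0.7] q [33. -7. -4. 93. -0. 39.] op 0.0144 59.79755938053131
```

```bash
python3 m2.py | grep -A2 "drawers"
```

```text
drawers [ 0.5243 -0.006 ] 0.54 res mm [ 0.2 -0.5  0.7  0.  -1.   1.  -0.6 -0.   1.3 -0.4  0.7  0.1 -0.8  0.
 -0.5 -0.2]
board [ 0.4589 -0.3205] -5.95 res mm [ 0.3 -0.6  0.3 -0.   0.1  0.1 -0.8  0.6]
--
ring in drawers [ 0.10707387 -0.00311325]
hook slot [0.4814553  0.23773919]
top handle px crop top [array([656., 138.]), array([637., 132.])] scene [array([126., 103.]), array([142.,  23.])]
--
drawers S [ 0.527  -0.0026] 0.79 res mm [ 0.3 -2.   0.6  0.8  0.3 -0.6 -0.4  1.2  1.  -0.5 -0.2  0.9 -1.2 -0.6
 -0.4  0.8]
ring S [ 0.63388668 -0.00627163  0.003     ] rackS
```

```bash
python3 -m handwheel '[{"tx":0,"ty":0,"tz":-0.04,"ax":0,"ay":0,"az":-3.75,"jaw":-1},{"tx":0,"ty":0,"tz":-0.04,"ax":0,"ay":0,"az":-3.75,"jaw":-1},{"tx":-0.01,"ty":-0.055,"tz":0,"ax":0,"ay":0,"az":0,"jaw":-1},{"tx":-0.01,"ty":-0.055,"tz":0,"ax":0,"ay":0,"az":0,"jaw":-1},{"tx":-0.01,"ty":-0.055,"tz":0,"ax":0,"ay":0,"az":0,"jaw":-1},{"tx":-0.048,"ty":-0.0202,"tz":0,"ax":0,"ay":0,"az":0,"jaw":-1},{"tx":-0.048,"ty":-0.0202,"tz":0,"ax":0,"ay":0,"az":0,"jaw":-1},{"tx":-0.048,"ty":-0.0202,"tz":0,"ax":0,"ay":0,"az":0,"jaw":-1},{"tx":-0.048,"ty":-0.0202,"tz":0,"ax":0,"ay":0,"az":0,"jaw":-1},{"tx":-0.048,"ty":-0.0202,"tz":0,"ax":0,"ay":0,"az":0,"jaw":-1}]'
python3 -c "
from h import *
togo(.667,-.0115,.25,180.65);c=shot('scene','s3');togo(.667,-.0115,.25,180.65)
P=telemetry.get_obs()['ee_pos'];u,v=px(load('s3'),[P[0],P[1]+.01,.139]);print(u,v)
for L in (.1,.11,.12): print(L,px(load('s3'),[P[0],P[1],P[2]-.041-L]),px(load('s3'),[P[0],P[1]+.022,P[2]-.041-L]))
print('collar',px(load('s3'),P-[0,0,.023]))
u,v=int(u),int(v);a,b=max(v-100,0),u-80;print(a,b);im=cv2.imread('pics/s3.png')[a:a+150,b:b+150];cv2.imwrite('pics/s3c.png',cv2.resize(im,None,fx=4,fy=4,interpolation=2))"
```

```text
time: 5.25
ee_pos: [0.6679, -0.0132, 0.2905]
tcp_rot: [-180.0, -0.0, -179.5]
wrist_force: [0.1, 0.8, 0.5]
opening: 0.0144
grasp_force: 59.9
t 5.25 pos [ 0.6679 -0.0132  0.2905] rot [-180.     -0.   -179.45] go [0.0009 0.0017 0.0405] [-0.  -0.  -0.1] F [0.1 0.8 0.5] q [ -1.  25.  42. 106.  -0.  -2.] op 0.0144 59.87626075744629
t 5.3 pos [ 0.673  -0.0156  0.2846] rot [-179.95   -0.28 -179.54] go [0.0058 0.0042 0.0346] [-0.05 -0.28 -0.19] F [ 1.8 -0.4 -6.3] q [ -1.  26.  42. 106.  -0.  -2.] op 0.0145 59.9223518371582
285.45502957837635 293.59157110482187
0.1 (np.float64(279.9129509397165), np.float64(290.6652526937238)) (np.float64(291.85184839110605), np.float64(293.3483131091535))
0.11 (np.float64(280.2316353167316), np.float64(294.3887221494374)) (np.float64(292.087720546544), np.float64(297.0706054695164))
0.12 (np.float64(280.5457533756911), np.float64(298.0604508280204)) (np.float64(292.3202079563931), np.float64(300.7409627218183))
collar (np.float64(275.7682983126238), np.float64(242.38892993883465))
193 205
```

View pics/s3c.png

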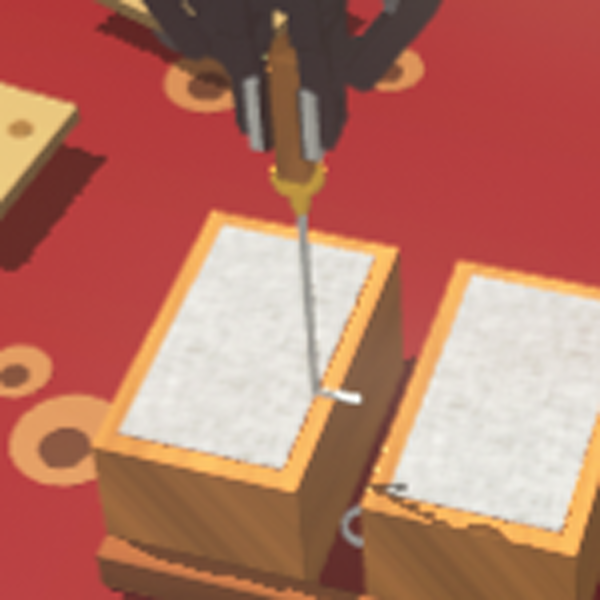

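The wire's elbow is at about (284,290) in the full image and the tip at about (294,293). The foot points to +y, and its length comes out near 107 mm. Now I lower it to just above the drawer tops and compare directly.

```bash
python3 -m handwheel '[{"tx":0.005,"ty":0.004,"tz":0.008,"ax":0,"ay":0,"az":-0.2,"jaw":-1},{"tx":0,"ty":0,"tz":0.008,"ax":0,"ay":0,"az":0,"jaw":-1},{"tx":0,"ty":0,"tz":0.008,"ax":0,"ay":0,"az":0,"jaw":-1},{"tx":0,"ty":0,"tz":0.007,"ax":0,"ay":0,"az":0,"jaw":-1},{"tx":0,"ty":0,"tz":0,"ax":0,"ay":0,"az":0,"jaw":-1},{"tx":0,"ty":0,"tz":0,"ax":0,"ay":0,"az":0,"jaw":-1},{"tx":0,"ty":0,"tz":0,"ax":0,"ay":0,"az":0,"jaw":-1},{"tx":0,"ty":0,"tz":0,"ax":0,"ay":0,"az":0,"jaw":-1},{"tx":0,"ty":0,"tz":0,"ax":0,"ay":0,"az":0,"jaw":-1},{"tx":0,"ty":0,"tz":0,"ax":0,"ay":0,"az":0,"jaw":-1}]'
python3 -c "
from h import *
togo(.667,-.0115,.25,180.65);c=shot('scene','s4')
im=cv2.imread('pics/s4.png')[225:345,225:345];cv2.imwrite('pics/s4c.png',cv2.resize(im,None,fx=5,fy=5,interpolation=2))"
```

```text
time: 6.55
ee_pos: [0.661, -0.0078, 0.2603]
tcp_rot: [180.0, -0.0, -179.2]
wrist_force: [-0.5, 0.5, -0.3]
opening: 0.0145
grasp_force: 59.9
t 6.55 pos [ 0.661  -0.0078  0.2603] rot [ 180.     -0.   -179.21] go [-0.006  -0.0038  0.0103] [ 0.   -0.    0.14] F [-0.5  0.5 -0.3] q [ -1.  22.  34. 102.   0.  -1.] op 0.0145 59.92065668106079
```

View pics/s4c.png

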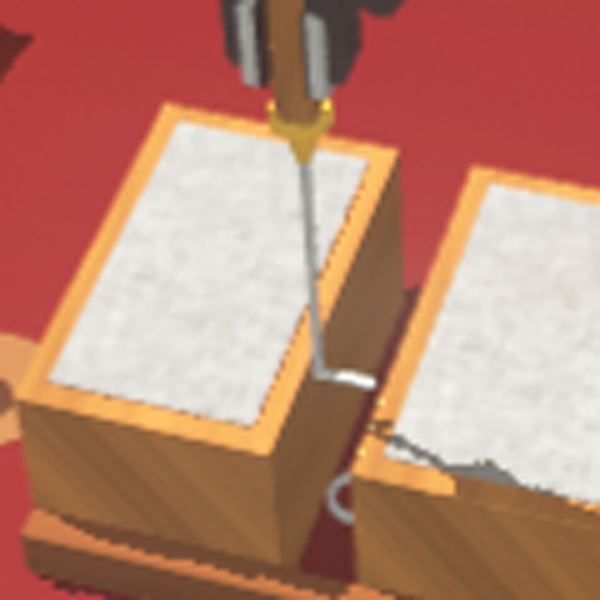

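```bash
cat > m3.py <<'E'
from h import *
S=load('s4');f=lambda x,y:((x+.5)/5-.5+225,(y+.5)/5-.5+225)
for z in(.10,.11,.12,.13): print(z,pt(S,*f(319,375),z).round(4),pt(S,*f(374,383),z).round(4))
print('collar bottom',pt(S,*f(301,128),.2603-.023).round(4))
# gap inner top corners
for n,c in(('-y back',(272,453)),('-y mouth',(398,152)),('+y back',(354,470)),('+y mouth',(471,168))): print(n,pt(S,*f(*c),.09).round(4))
E
python3 m3.py
```

```text
0.1 [ 0.6542 -0.0084  0.1   ] [0.6522 0.012  0.1   ]
0.11 [ 0.662  -0.0053  0.11  ] [0.66   0.0148 0.11  ]
0.12 [ 0.6697 -0.0022  0.12  ] [0.6678 0.0177 0.12  ]
0.13 [0.6775 0.0009 0.13  ] [0.6756 0.0206 0.13  ]
collar bottom [ 0.6632 -0.005   0.2373]
-y back [ 0.6855 -0.0161  0.09  ]
-y mouth [ 0.5287 -0.0184  0.09  ]
+y back [0.6846 0.0146 0.09  ]
+y mouth [0.5291 0.012  0.09  ]
```

```bash
python3 -m handwheel '[{"tx":-0.002,"ty":-0.006,"tz":0,"ax":0,"ay":0,"az":0,"jaw":-1},{"tx":0,"ty":0,"tz":0,"ax":0,"ay":0,"az":0,"jaw":-1},{"tx":0,"ty":0,"tz":0.01,"ax":0,"ay":0,"az":0,"jaw":-1},{"tx":0,"ty":0,"tz":0.015,"ax":0,"ay":0,"az":0,"jaw":-1},{"tx":0,"ty":0,"tz":0.015,"ax":0,"ay":0,"az":0,"jaw":-1},{"tx":0,"ty":0,"tz":0.015,"ax":0,"ay":0,"az":0,"jaw":-1},{"tx":0,"ty":0,"tz":0.015,"ax":0,"ay":0,"az":0,"jaw":-1},{"tx":0,"ty":0,"tz":0.015,"ax":0,"ay":0,"az":0,"jaw":-1},{"tx":0,"ty":0,"tz":0.01,"ax":0,"ay":0,"az":0,"jaw":-1},{"tx":0,"ty":0,"tz":0,"ax":0,"ay":0,"az":0,"jaw":-1}]'
python3 -c "
from h import *
togo(.663,-.0138,.155,180.65)"
```

```text
time: 7.85
ee_pos: [0.6627, -0.0138, 0.1644]
tcp_rot: [180.0, -0.1, -179.2]
wrist_force: [-0.5, 0.1, -0.5]
opening: 0.0142
grasp_force: 59.9
t 7.85 pos [ 0.6627 -0.0138  0.1644] rot [ 1.8000e+02 -7.0000e-02 -1.7921e+02] go [-0.0003 -0.      0.0094] [ 0.   -0.07  0.14] F [-0.5  0.1 -0.5] q [-1. 20. 21. 90.  0. -2.] op 0.0142 59.921613335609436
```

```bash
python3 -m handwheel '[{"tx":0,"ty":0,"tz":0.004,"ax":0,"ay":0,"az":0,"jaw":-1},{"tx":0,"ty":0,"tz":0.002,"ax":0,"ay":0,"az":0,"jaw":-1},{"tx":0,"ty":0,"tz":0.001,"ax":0,"ay":0,"az":0,"jaw":-1},{"tx":0,"ty":0,"tz":0.0005,"ax":0,"ay":0,"az":0,"jaw":-1},{"tx":0,"ty":0,"tz":0.0005,"ax":0,"ay":0,"az":0,"jaw":-1},{"tx":0,"ty":0,"tz":0.0005,"ax":0,"ay":0,"az":0,"jaw":-1},{"tx":0,"ty":0,"tz":0.0005,"ax":0,"ay":0,"az":0,"jaw":-1},{"tx":0,"ty":0,"tz":0,"ax":0,"ay":0,"az":0,"jaw":-1},{"tx":0,"ty":0,"tz":0,"ax":0,"ay":0,"az":0,"jaw":-1},{"tx":0,"ty":0,"tz":0,"ax":0,"ay":0,"az":0,"jaw":-1}]'
```

```text
time: 9.1
ee_pos: [0.663, -0.0138, 0.1563]
tcp_rot: [-180.0, 0.0, -179.2]
wrist_force: [-1.1, 0.3, 0.4]
opening: 0.0143
grasp_force: 59.9
```

```bash
python3 -m handwheel '[{"tx":0,"ty":0,"tz":0.0005,"ax":0,"ay":0,"az":0,"jaw":-1},{"tx":0,"ty":0,"tz":0.0005,"ax":0,"ay":0,"az":0,"jaw":-1},{"tx":0,"ty":0,"tz":0.0005,"ax":0,"ay":0,"az":0,"jaw":-1},{"tx":0,"ty":0,"tz":0.0005,"ax":0,"ay":0,"az":0,"jaw":-1},{"tx":0,"ty":0,"tz":0,"ax":0,"ay":0,"az":0,"jaw":-1},{"tx":0,"ty":0,"tz":0,"ax":0,"ay":0,"az":0,"jaw":-1},{"tx":0,"ty":0,"tz":0,"ax":0,"ay":0,"az":0,"jaw":-1},{"tx":0,"ty":0,"tz":0,"ax":0,"ay":0,"az":0,"jaw":-1},{"tx":0,"ty":0,"tz":0,"ax":0,"ay":0,"az":0,"jaw":-1},{"tx":0,"ty":0,"tz":0,"ax":0,"ay":0,"az":0,"jaw":-1}]'
```

```text
time: 10.35
ee_pos: [0.6631, -0.0138, 0.1543]
tcp_rot: [-180.0, -0.0, -179.2]
wrist_force: [-0.4, 0.7, -0.6]
opening: 0.0144
grasp_force: 59.9
```

```bash
python3 -m handwheel '[{"tx":0,"ty":0,"tz":0.0005,"ax":0,"ay":0,"az":0,"jaw":-1},{"tx":0,"ty":0,"tz":0.0005,"ax":0,"ay":0,"az":0,"jaw":-1},{"tx":0,"ty":0,"tz":0.0005,"ax":0,"ay":0,"az":0,"jaw":-1},{"tx":0,"ty":0,"tz":0,"ax":0,"ay":0,"az":0,"jaw":-1},{"tx":0,"ty":0,"tz":0,"ax":0,"ay":0,"az":0,"jaw":-1},{"tx":0,"ty":0,"tz":0,"ax":0,"ay":0,"az":0,"jaw":-1},{"tx":0,"ty":0,"tz":0,"ax":0,"ay":0,"az":0,"jaw":-1},{"tx":0,"ty":0,"tz":0,"ax":0,"ay":0,"az":0,"jaw":-1},{"tx":0,"ty":0,"tz":0,"ax":0,"ay":0,"az":0,"jaw":-1},{"tx":0,"ty":0,"tz":0,"ax":0,"ay":0,"az":0,"jaw":-1}]'
```

```text
time: 11.6
ee_pos: [0.6633, -0.0138, 0.1536]
tcp_rot: [-180.0, 0.1, -179.2]
wrist_force: [-0.8, -0.1, 5.3]
opening: 0.0143
grasp_force: 60.6
```

```bash
python3 -c "
from h import *
togo(.663,-.0138,.155,180.65)"
```

```text
t 11.6 pos [ 0.6633 -0.0138  0.1536] rot [-1.7999e+02  7.0000e-02 -1.7921e+02] go [ 0.0003  0.     -0.0014] [-0.01  0.07  0.14] F [-0.8 -0.1  5.3] q [-1. 20. 19. 89. -0. -2.] op 0.0143 60.582536458969116
```

Bench contact is at TCP z of about 0.154. I back off a little and rake.

```bash
python3 -m handwheel '[{"tx":0,"ty":0,"tz":-0.002,"ax":0,"ay":0,"az":0,"jaw":-1},{"tx":0.003,"ty":0,"tz":0,"ax":0,"ay":0,"az":0,"jaw":-1},{"tx":0.005,"ty":0,"tz":0,"ax":0,"ay":0,"az":0,"jaw":-1},{"tx":0.005,"ty":0,"tz":0,"ax":0,"ay":0,"az":0,"jaw":-1},{"tx":0.005,"ty":0,"tz":0,"ax":0,"ay":0,"az":0,"jaw":-1},{"tx":0.005,"ty":0,"tz":0,"ax":0,"ay":0,"az":0,"jaw":-1},{"tx":0.006,"ty":0,"tz":0,"ax":0,"ay":0,"az":0,"jaw":-1},{"tx":0.006,"ty":0,"tz":0,"ax":0,"ay":0,"az":0,"jaw":-1},{"tx":0.006,"ty":0,"tz":0,"ax":0,"ay":0,"az":0,"jaw":-1},{"tx":0.006,"ty":0,"tz":0,"ax":0,"ay":0,"az":0,"jaw":-1}]'
```

```text
time: 12.85
ee_pos: [0.6156, -0.0144, 0.1548]
tcp_rot: [180.0, 0.0, -179.2]
wrist_force: [0.0, -0.3, -0.5]
opening: 0.014
grasp_force: 60.2
```

```bash
python3 -m handwheel '[{"tx":0.006,"ty":0,"tz":0,"ax":0,"ay":0,"az":0,"jaw":-1},{"tx":0.006,"ty":0,"tz":0,"ax":0,"ay":0,"az":0,"jaw":-1},{"tx":0.006,"ty":0,"tz":0,"ax":0,"ay":0,"az":0,"jaw":-1},{"tx":0.006,"ty":0,"tz":0,"ax":0,"ay":0,"az":0,"jaw":-1},{"tx":0.006,"ty":0,"tz":0,"ax":0,"ay":0,"az":0,"jaw":-1},{"tx":0.006,"ty":0,"tz":0,"ax":0,"ay":0,"az":0,"jaw":-1},{"tx":0.006,"ty":0,"tz":0,"ax":0,"ay":0,"az":0,"jaw":-1},{"tx":0.006,"ty":0,"tz":0,"ax":0,"ay":0,"az":0,"jaw":-1},{"tx":0.006,"ty":0,"tz":0,"ax":0,"ay":0,"az":0,"jaw":-1},{"tx":0.006,"ty":0,"tz":0,"ax":0,"ay":0,"az":0,"jaw":-1}]'
```

```text
time: 14.1
ee_pos: [0.5557, -0.0152, 0.1548]
tcp_rot: [-180.0, 0.0, -179.2]
wrist_force: [0.6, -0.4, -1.5]
opening: 0.0141
grasp_force: 60.2
```

```bash
python3 -m handwheel '[{"tx":0.006,"ty":0,"tz":0,"ax":0,"ay":0,"az":0,"jaw":-1},{"tx":0.007,"ty":0,"tz":0,"ax":0,"ay":0,"az":0,"jaw":-1},{"tx":0.007,"ty":0,"tz":0,"ax":0,"ay":0,"az":0,"jaw":-1},{"tx":0.007,"ty":0,"tz":0,"ax":0,"ay":0,"az":0,"jaw":-1},{"tx":0.007,"ty":0,"tz":0,"ax":0,"ay":0,"az":0,"jaw":-1},{"tx":0.007,"ty":0,"tz":0,"ax":0,"ay":0,"az":0,"jaw":-1},{"tx":0.007,"ty":0,"tz":0,"ax":0,"ay":0,"az":0,"jaw":-1},{"tx":0.006,"ty":0,"tz":0,"ax":0,"ay":0,"az":0,"jaw":-1},{"tx":0.006,"ty":0,"tz":0,"ax":0,"ay":0,"az":0,"jaw":-1},{"tx":0.006,"ty":0,"tz":0,"ax":0,"ay":0,"az":0,"jaw":-1}]'
```

```text
time: 15.35
ee_pos: [0.4897, -0.0162, 0.1548]
tcp_rot: [180.0, 0.0, -179.2]
wrist_force: [-0.4, -0.2, -1.2]
opening: 0.0143
grasp_force: 60.2
```

```bash
python3 -m handwheel '[{"tx":0.006,"ty":0,"tz":0,"ax":0,"ay":0,"az":0,"jaw":-1},{"tx":0.006,"ty":0,"tz":0,"ax":0,"ay":0,"az":0,"jaw":-1},{"tx":0.006,"ty":0,"tz":0,"ax":0,"ay":0,"az":0,"jaw":-1},{"tx":0.006,"ty":0,"tz":0,"ax":0,"ay":0,"az":0,"jaw":-1},{"tx":0.005,"ty":0,"tz":0,"ax":0,"ay":0,"az":0,"jaw":-1},{"tx":0.004,"ty":0,"tz":0,"ax":0,"ay":0,"az":0,"jaw":-1},{"tx":0.002,"ty":0,"tz":0,"ax":0,"ay":0,"az":0,"jaw":-1},{"tx":0.001,"ty":0,"tz":0,"ax":0,"ay":0,"az":0,"jaw":-1},{"tx":0,"ty":0,"tz":0,"ax":0,"ay":0,"az":0,"jaw":-1},{"tx":0,"ty":0,"tz":0,"ax":0,"ay":0,"az":0,"jaw":-1}]'
python3 -c "
from h import *
togo(.663,-.0138,.155,180.65);c=shot('scene','s5');c=shot('top','t5')
P=telemetry.get_obs()['ee_pos']
u,v=px(load('s5'),[P[0]-.012,P[1]+.008,.005]);print(u,v);u=int(u);v=int(v)
im=cv2.imread('pics/s5.png')[v-75:v+75,u-100:u+100];a=cv2.resize(im,None,fx=4,fy=4,interpolation=2);print(u-100,v-75);cv2.imwrite('pics/s5c.png',a)"
```

```text
time: 16.6
ee_pos: [0.4541, -0.0166, 0.1547]
tcp_rot: [-180.0, -0.0, -179.2]
wrist_force: [0.7, 0.1, -0.9]
opening: 0.0142
grasp_force: 60.2
t 16.6 pos [ 0.4541 -0.0166  0.1547] rot [-1.8000e+02 -1.0000e-02 -1.7921e+02] go [-0.2089 -0.     -0.0003] [-0.   -0.01  0.14] F [ 0.7  0.1 -0.9] q [ -2.  -9. -12.  87.  -0.  -3.] op 0.0142 60.158761739730835
321.37908479884794 255.8776938984681
221 180
```

View pics/s5c.png

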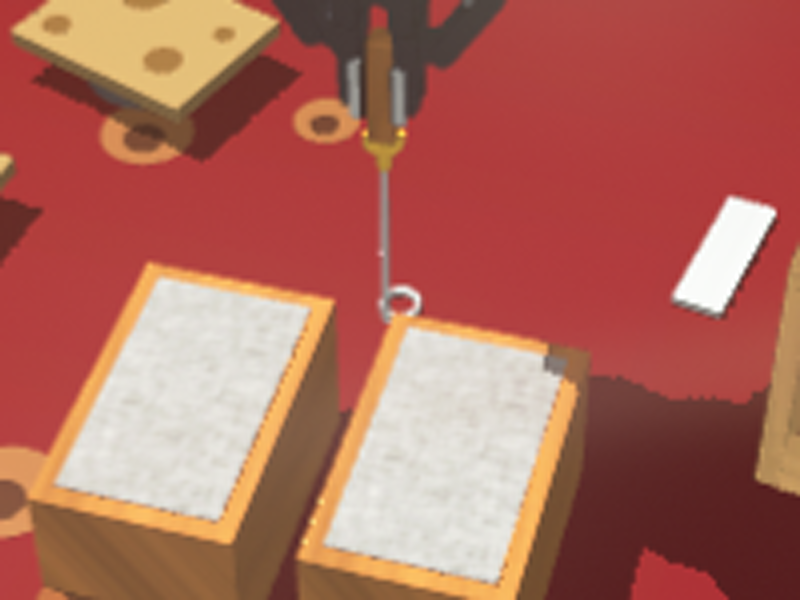

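The ring is clear of the mouth at crop (400,302), full image (321,255), with the foot just behind it. Now I bring the pick back to the rack.

```bash
python3 -m handwheel '[{"tx":-0.004,"ty":0,"tz":0,"ax":0,"ay":0,"az":0,"jaw":-1},{"tx":0,"ty":0,"tz":-0.012,"ax":0,"ay":0,"az":0,"jaw":-1},{"tx":0,"ty":0,"tz":-0.024,"ax":0,"ay":0,"az":0,"jaw":-1},{"tx":0,"ty":0,"tz":-0.024,"ax":0,"ay":0,"az":3.8,"jaw":-1},{"tx":0,"ty":0,"tz":0,"ax":0,"ay":0,"az":3.8,"jaw":-1},{"tx":0.025,"ty":0.05,"tz":0,"ax":0,"ay":0,"az":0,"jaw":-1},{"tx":0.025,"ty":0.055,"tz":0,"ax":0,"ay":0,"az":0,"jaw":-1},{"tx":0.025,"ty":0.055,"tz":0,"ax":0,"ay":0,"az":0,"jaw":-1},{"tx":0.02,"ty":0.055,"tz":0,"ax":0,"ay":0,"az":0,"jaw":-1},{"tx":0.0012,"ty":0.0436,"tz":0,"ax":0,"ay":0,"az":0,"jaw":-1}]'
python3 -c "
from h import *
togo(.3933,.2516,.2116,173.13)
T=load('t5')
im=cv2.imread('pics/t5.png');print()
"
```

```text
time: 17.95
ee_pos: [0.3922, 0.2538, 0.2162]
tcp_rot: [179.9, 0.1, 173.3]
wrist_force: [0.7, -0.1, -1.2]
opening: 0.0141
grasp_force: 59.9
t 17.95 pos [0.3922 0.2538 0.2162] rot [1.7993e+02 7.0000e-02 1.7329e+02] go [-0.0013 -0.0021  0.0046] [0.07 0.07 0.16] F [ 0.7 -0.1 -1.2] q [33. -7. -3. 93.  0. 40.] op 0.0141 59.9344003200531
```

```bash
python3 -m handwheel '[{"tx":0,"ty":0,"tz":0,"ax":0,"ay":0,"az":0,"jaw":-1},{"tx":0,"ty":0,"tz":0,"ax":0,"ay":0,"az":0,"jaw":-1},{"tx":0,"ty":0,"tz":0,"ax":0,"ay":0,"az":0,"jaw":-1},{"tx":0,"ty":0,"tz":0,"ax":0,"ay":0,"az":0,"jaw":-1},{"tx":0,"ty":0,"tz":0,"ax":0,"ay":0,"az":0,"jaw":-1},{"tx":0,"ty":0,"tz":0,"ax":0,"ay":0,"az":0,"jaw":-1},{"tx":0,"ty":0,"tz":0,"ax":0,"ay":0,"az":0,"jaw":-1},{"tx":0,"ty":0,"tz":0,"ax":0,"ay":0,"az":0,"jaw":-1},{"tx":0,"ty":0,"tz":0,"ax":0,"ay":0,"az":0,"jaw":-1},{"tx":0,"ty":0,"tz":0,"ax":0,"ay":0,"az":0,"jaw":-1}]'
python3 -c "
from h import *
togo(.4841,.2414,.2116,173.13)
"
```

```text
time: 19.2
ee_pos: [0.3932, 0.2516, 0.2148]
tcp_rot: [-180.0, -0.0, 173.2]
wrist_force: [0.6, -0.3, -0.7]
opening: 0.0141
grasp_force: 59.8
t 19.2 pos [0.3932 0.2516 0.2148] rot [-180.     -0.    173.19] go [-0.0915  0.0006  0.0032] [-0.   -0.    0.06] F [ 0.6 -0.3 -0.7] q [33. -7. -3. 93.  0. 39.] op 0.0141 59.84985709190369
```

```bash
python3 -m handwheel '[{"tx":-0.01,"ty":0.0003,"tz":0,"ax":0,"ay":0,"az":0,"jaw":-1},{"tx":-0.018,"ty":0.0003,"tz":0,"ax":0,"ay":0,"az":0,"jaw":-1},{"tx":-0.02,"ty":0,"tz":0,"ax":0,"ay":0,"az":0,"jaw":-1},{"tx":-0.018,"ty":0,"tz":0,"ax":0,"ay":0,"az":0,"jaw":-1},{"tx":-0.015,"ty":0,"tz":0,"ax":0,"ay":0,"az":0,"jaw":-1},{"tx":-0.0098,"ty":0,"tz":0,"ax":0,"ay":0,"az":0,"jaw":-1},{"tx":0,"ty":0,"tz":0,"ax":0,"ay":0,"az":0,"jaw":-1},{"tx":0,"ty":0,"tz":0,"ax":0,"ay":0,"az":0,"jaw":-1},{"tx":0,"ty":0,"tz":0,"ax":0,"ay":0,"az":0,"jaw":-1},{"tx":0,"ty":0,"tz":0,"ax":0,"ay":0,"az":0,"jaw":-1}]'
python3 -c "
from h import *
togo(.4841,.2414,.177,173.13)
"
```

```text
time: 20.45
ee_pos: [0.4832, 0.2415, 0.215]
tcp_rot: [180.0, 0.0, 173.2]
wrist_force: [0.6, 0.5, -0.2]
opening: 0.0143
grasp_force: 59.8
t 20.45 pos [0.4832 0.2415 0.215 ] rot [1.7999e+02 2.0000e-02 1.7321e+02] go [-0.0009 -0.      0.038 ] [0.01 0.02 0.08] F [ 0.6  0.5 -0.2] q [27.  3.  6. 93.  0. 33.] op 0.0143 59.849170446395874
```

```bash
python3 -m handwheel '[{"tx":-0.0005,"ty":0,"tz":0.008,"ax":0,"ay":0,"az":0,"jaw":-1},{"tx":0,"ty":0,"tz":0.01,"ax":0,"ay":0,"az":0,"jaw":-1},{"tx":0,"ty":0,"tz":0.008,"ax":0,"ay":0,"az":0,"jaw":-1},{"tx":0,"ty":0,"tz":0.004,"ax":0,"ay":0,"az":0,"jaw":-1},{"tx":0,"ty":0,"tz":0.003,"ax":0,"ay":0,"az":0,"jaw":-1},{"tx":0,"ty":0,"tz":0.002,"ax":0,"ay":0,"az":0,"jaw":-1},{"tx":0,"ty":0,"tz":0.002,"ax":0,"ay":0,"az":0,"jaw":-1},{"tx":0,"ty":0,"tz":0.001,"ax":0,"ay":0,"az":0,"jaw":-1},{"tx":0,"ty":0,"tz":0,"ax":0,"ay":0,"az":0,"jaw":-1},{"tx":0,"ty":0,"tz":0,"ax":0,"ay":0,"az":0,"jaw":-1}]'
python3 -c "
from h import *
togo(.4841,.2414,.177,173.13)
"
```

```text
time: 21.7
ee_pos: [0.484, 0.2414, 0.177]
tcp_rot: [180.0, 0.0, 173.2]
wrist_force: [-0.3, -0.2, 1.5]
opening: 0.0142
grasp_force: 60.2
t 21.7 pos [0.484  0.2414 0.177 ] rot [1.7999e+02 2.0000e-02 1.7319e+02] go [-0.0001  0.      0.    ] [0.01 0.02 0.06] F [-0.3 -0.2  1.5] q [27.  3.  2. 89. -0. 33.] op 0.0142 60.16007602214813
```

```bash
python3 -m handwheel '[{"tx":0,"ty":0,"tz":0,"ax":0,"ay":0,"az":0,"jaw":-0.5},{"tx":0,"ty":0,"tz":0,"ax":0,"ay":0,"az":0,"jaw":-0.1},{"tx":0,"ty":0,"tz":0,"ax":0,"ay":0,"az":0,"jaw":-0.1},{"tx":0,"ty":0,"tz":0,"ax":0,"ay":0,"az":0,"jaw":-0.1},{"tx":0,"ty":0,"tz":-0.01,"ax":0,"ay":0,"az":0,"jaw":-0.1},{"tx":0,"ty":0,"tz":-0.02,"ax":0,"ay":0,"az":0,"jaw":-0.1},{"tx":0,"ty":0,"tz":-0.03,"ax":0,"ay":0,"az":0,"jaw":-0.1},{"tx":0,"ty":0,"tz":-0.03,"ax":0,"ay":0,"az":0,"jaw":-0.1},{"tx":0.04,"ty":-0.02,"tz":0,"ax":0,"ay":0,"az":0,"jaw":-0.1},{"tx":0.04,"ty":-0.05,"tz":0,"ax":0,"ay":0,"az":0,"jaw":-0.1}]'
python3 -c "
from h import *
c=shot('scene','s6');shot('top','t6');togo(.44,0,.2,180)
s=cv2.imread('pics/s6.png');t=cv2.imread('pics/t6.png')
o=np.zeros((600,800,3),np.uint8);o[:300,:400]=cv2.resize(s[200:320,400:560],None,fx=2.5,fy=2.5,interpolation=2)
o[:300,400:]=cv2.resize(t[190:265,150:250],None,fx=4,fy=4,interpolation=2)
o[300:,:400]=cv2.resize(s[230:290,290:370],None,fx=5,fy=5,interpolation=2)
o[300:,400:]=cv2.resize(t[200:260,295:375],None,fx=5,fy=5,interpolation=2)
cv2.imwrite('pics/c6.png',o)"
```

```text
time: 22.95
ee_pos: [0.3967, 0.1827, 0.2671]
tcp_rot: [180.0, 0.0, 173.3]
wrist_force: [-1.0, -0.8, 1.4]
opening: 0.0382
grasp_force: 0.0
t 23.05 pos [0.3939 0.1799 0.2687] rot [1.7997e+02 8.0000e-02 1.7316e+02] go [-0.0671 -0.1732  0.0687] [ 0.02  0.08 -6.84] F [ 1.7 -0.3  0.9] q [ 25. -10.  -0. 100.  -0.  31.] op 0.0386 0.0
```

View pics/c6.png

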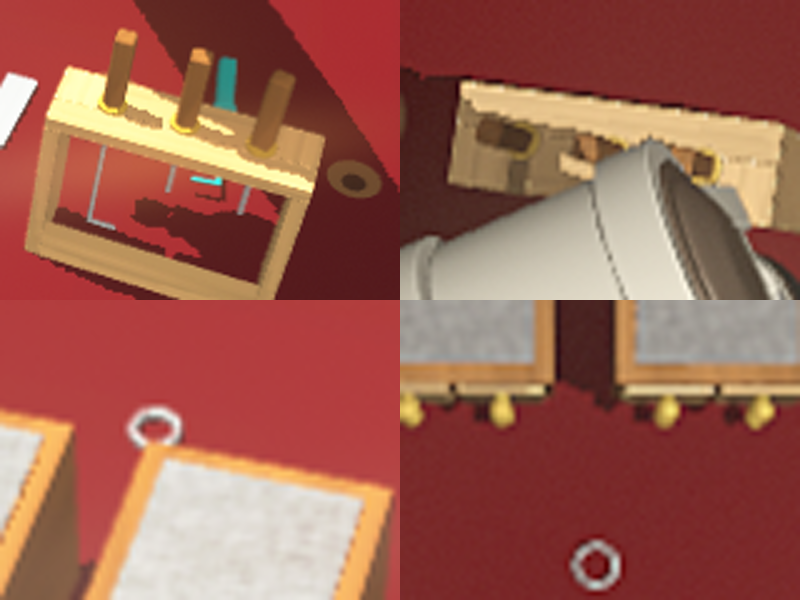

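The pick is back in its slot with the collar on the plate, at (115,105). The ring lies alone on the bench, at full-image pixel (320.6,255.2) in the scene view and (333.8,252.6) in the top view.

```bash
python3 -c "
from h import *
print(pt(load('s6'),320.6,255.2,.004),pt(load('t6'),333.8,252.6,.004))
togo(.4395,-.009,.06,180)"
```

```text
[ 0.4396781  -0.01115885  0.004     ] [ 0.43843482 -0.01392717  0.004     ]
t 23.05 pos [0.3939 0.1799 0.2687] rot [1.7997e+02 8.0000e-02 1.7316e+02] go [-0.0675 -0.1822  0.2087] [ 0.02  0.08 -6.84] F [ 1.7 -0.3  0.9] q [ 25. -10.  -0. 100.  -0.  31.] op 0.0386 0.0
```

```bash
python3 -m handwheel '[{"tx":0,"ty":0,"tz":0,"ax":0,"ay":0,"az":-6.85,"jaw":-0.1},{"tx":-0.0091,"ty":-0.0384,"tz":0.02,"ax":0,"ay":0,"az":0,"jaw":-0.1},{"tx":-0.0091,"ty":-0.0384,"tz":0.02,"ax":0,"ay":0,"az":0,"jaw":-0.2},{"tx":-0.0091,"ty":-0.0384,"tz":0.02,"ax":0,"ay":0,"az":0,"jaw":-0.2},{"tx":-0.0091,"ty":-0.0384,"tz":0.02,"ax":0,"ay":0,"az":0,"jaw":-0.2},{"tx":-0.0091,"ty":-0.0384,"tz":0.02,"ax":0,"ay":0,"az":0,"jaw":-0.2},{"tx":0,"ty":0,"tz":0.04,"ax":0,"ay":0,"az":0,"jaw":-0.2},{"tx":0,"ty":0,"tz":0.04,"ax":0,"ay":0,"az":0,"jaw":-0.2},{"tx":0,"ty":0,"tz":0.025,"ax":0,"ay":0,"az":0,"jaw":-0.2},{"tx":0,"ty":0,"tz":0.01,"ax":0,"ay":0,"az":0,"jaw":-0.2}]' 20
python3 -c "
from h import *
togo(.4395,-.0123,.006,180)"
```

```text
time: 24.3
ee_pos: [0.4427, -0.0095, 0.051]
tcp_rot: [180.0, -0.1, -180.0]
wrist_force: [-0.3, 0.3, 0.6]
opening: 0.0341
grasp_force: 0.0
t 24.3 pos [ 0.4427 -0.0095  0.051 ] rot [ 1.8000e+02 -7.0000e-02 -1.7996e+02] go [ 0.0031 -0.0027  0.045 ] [ 0.   -0.07  0.04] F [-0.3  0.3  0.6] q [ -1.  -9. -24.  76.   0.  -1.] op 0.0341 0.0
```

```bash
python3 -m handwheel '[{"tx":0.003,"ty":-0.0027,"tz":0.01,"ax":0,"ay":0,"az":0,"jaw":-0.2},{"tx":0,"ty":0,"tz":0.012,"ax":0,"ay":0,"az":0,"jaw":-0.2},{"tx":0,"ty":0,"tz":0.01,"ax":0,"ay":0,"az":0,"jaw":-0.2},{"tx":0,"ty":0,"tz":0.006,"ax":0,"ay":0,"az":0,"jaw":-0.2},{"tx":0,"ty":0,"tz":0.004,"ax":0,"ay":0,"az":0,"jaw":-0.2},{"tx":0,"ty":0,"tz":0.002,"ax":0,"ay":0,"az":0,"jaw":-0.2},{"tx":0,"ty":0,"tz":0.001,"ax":0,"ay":0,"az":0,"jaw":-0.2},{"tx":0,"ty":0,"tz":0.001,"ax":0,"ay":0,"az":0,"jaw":-0.2},{"tx":0,"ty":0,"tz":0,"ax":0,"ay":0,"az":0,"jaw":-0.2},{"tx":0,"ty":0,"tz":0,"ax":0,"ay":0,"az":0,"jaw":-0.2}]'
```

```text
time: 25.55
ee_pos: [0.44, -0.0123, 0.0059]
tcp_rot: [-180.0, 0.0, -180.0]
wrist_force: [-1.1, 0.9, 0.7]
opening: 0.034
grasp_force: 0.0
```

```bash
python3 -m handwheel '[{"tx":0,"ty":0,"tz":0.001,"ax":0,"ay":0,"az":0,"jaw":-0.2},{"tx":0,"ty":0,"tz":0.001,"ax":0,"ay":0,"az":0,"jaw":-0.2},{"tx":0,"ty":0,"tz":0.001,"ax":0,"ay":0,"az":0,"jaw":-0.2},{"tx":0,"ty":0,"tz":0,"ax":0,"ay":0,"az":0,"jaw":-0.2},{"tx":0,"ty":0,"tz":0,"ax":0,"ay":0,"az":0,"jaw":-0.2},{"tx":0,"ty":0,"tz":0,"ax":0,"ay":0,"az":0,"jaw":-0.2},{"tx":0,"ty":0,"tz":0,"ax":0,"ay":0,"az":0,"jaw":-0.2},{"tx":0,"ty":0,"tz":0,"ax":0,"ay":0,"az":0,"jaw":-0.2},{"tx":0,"ty":0,"tz":0,"ax":0,"ay":0,"az":0,"jaw":-0.2},{"tx":0,"ty":0,"tz":0,"ax":0,"ay":0,"az":0,"jaw":-0.2}]'
```

```text
time: 26.8
ee_pos: [0.4399, -0.0123, 0.0028]
tcp_rot: [-180.0, -0.0, -180.0]
wrist_force: [-0.2, -0.3, -0.2]
opening: 0.0342
grasp_force: 0.0
```

```bash
python3 -m handwheel '[{"tx":0,"ty":0,"tz":0.001,"ax":0,"ay":0,"az":0,"jaw":-0.2},{"tx":0,"ty":0,"tz":0.0008,"ax":0,"ay":0,"az":0,"jaw":-0.2},{"tx":0,"ty":0,"tz":0,"ax":0,"ay":0,"az":0,"jaw":-0.3},{"tx":0,"ty":0,"tz":0,"ax":0,"ay":0,"az":0,"jaw":-0.36},{"tx":0,"ty":0,"tz":0,"ax":0,"ay":0,"az":0,"jaw":-0.42},{"tx":0,"ty":0,"tz":0,"ax":0,"ay":0,"az":0,"jaw":-0.48},{"tx":0,"ty":0,"tz":0,"ax":0,"ay":0,"az":0,"jaw":-0.54},{"tx":0,"ty":0,"tz":0,"ax":0,"ay":0,"az":0,"jaw":-0.6},{"tx":0,"ty":0,"tz":0,"ax":0,"ay":0,"az":0,"jaw":-0.7},{"tx":0,"ty":0,"tz":0,"ax":0,"ay":0,"az":0,"jaw":-0.7}]' 20
```

```text
time: 28.05
ee_pos: [0.44, -0.0123, 0.0011]
tcp_rot: [180.0, 0.0, -180.0]
wrist_force: [-1.0, 0.0, 2.1]
opening: 0.0212
grasp_force: 19.7
```

```bash
python3 -m handwheel '[{"tx":0,"ty":0,"tz":-0.01,"ax":0,"ay":0,"az":0,"jaw":-0.7},{"tx":0,"ty":0,"tz":-0.03,"ax":0,"ay":0,"az":0,"jaw":-0.7},{"tx":0,"ty":0,"tz":-0.04,"ax":0,"ay":0,"az":0,"jaw":-0.7},{"tx":-0.004,"ty":-0.04,"tz":0,"ax":0,"ay":0,"az":0,"jaw":-0.7},{"tx":-0.004,"ty":-0.06,"tz":0,"ax":0,"ay":0,"az":0,"jaw":-0.7},{"tx":-0.004,"ty":-0.06,"tz":0,"ax":0,"ay":0,"az":0,"jaw":-0.7},{"tx":-0.004,"ty":-0.06,"tz":0,"ax":0,"ay":0,"az":0,"jaw":-0.7},{"tx":-0.004,"ty":-0.055,"tz":0,"ax":0,"ay":0,"az":0,"jaw":-0.7},{"tx":0,"ty":-0.031,"tz":0,"ax":0,"ay":0,"az":0,"jaw":-0.7},{"tx":0,"ty":0,"tz":0,"ax":0,"ay":0,"az":0,"jaw":-0.7}]'
python3 -c "
from h import *
togo(.460,-.318,.0355,180)"
```

```text
time: 29.3
ee_pos: [0.4598, -0.3201, 0.081]
tcp_rot: [180.0, -0.0, 179.9]
wrist_force: [-0.5, 0.5, -0.1]
opening: 0.0205
grasp_force: 19.7
t 29.3 pos [ 0.4598 -0.3201  0.081 ] rot [ 1.8000e+02 -1.0000e-02  1.7988e+02] go [-0.0002  0.0021  0.0455] [ 0.   -0.01 -0.12] F [-0.5  0.5 -0.1] q [-35.   6.  -5.  79.  -0. -35.] op 0.0205 19.691864484921098
```

```bash
python3 -m handwheel '[{"tx":0,"ty":0,"tz":0.012,"ax":0,"ay":0,"az":0,"jaw":-0.7},{"tx":0,"ty":0,"tz":0.014,"ax":0,"ay":0,"az":0,"jaw":-0.7},{"tx":0,"ty":0,"tz":0.01,"ax":0,"ay":0,"az":0,"jaw":-0.7},{"tx":0,"ty":0,"tz":0.004,"ax":0,"ay":0,"az":0,"jaw":-0.7},{"tx":0,"ty":0,"tz":0.002,"ax":0,"ay":0,"az":0,"jaw":-0.7},{"tx":0,"ty":0,"tz":0.001,"ax":0,"ay":0,"az":0,"jaw":-0.7},{"tx":0,"ty":0,"tz":0.001,"ax":0,"ay":0,"az":0,"jaw":-0.7},{"tx":0,"ty":0,"tz":0.0007,"ax":0,"ay":0,"az":0,"jaw":-0.7},{"tx":0,"ty":0,"tz":0,"ax":0,"ay":0,"az":0,"jaw":-0.7},{"tx":0,"ty":0,"tz":0,"ax":0,"ay":0,"az":0,"jaw":-0.7}]'
```

```text
time: 30.55
ee_pos: [0.4602, -0.3183, 0.0364]
tcp_rot: [-180.0, 0.0, -180.0]
wrist_force: [-1.0, 0.2, -1.1]
opening: 0.0207
grasp_force: 19.7
```

Lowering by a further 1 mm or so, to feel for the board.

```bash
python3 -m handwheel '[{"tx":0,"ty":0,"tz":0.0005,"ax":0,"ay":0,"az":0,"jaw":-0.7},{"tx":0,"ty":0,"tz":0.0005,"ax":0,"ay":0,"az":0,"jaw":-0.7},{"tx":0,"ty":0,"tz":0.0003,"ax":0,"ay":0,"az":0,"jaw":-0.7},{"tx":0,"ty":0,"tz":0,"ax":0,"ay":0,"az":0,"jaw":-0.7},{"tx":0,"ty":0,"tz":0,"ax":0,"ay":0,"az":0,"jaw":-0.7},{"tx":0,"ty":0,"tz":0,"ax":0,"ay":0,"az":0,"jaw":-0.7},{"tx":0,"ty":0,"tz":0,"ax":0,"ay":0,"az":0,"jaw":-0.7},{"tx":0,"ty":0,"tz":0,"ax":0,"ay":0,"az":0,"jaw":-0.7},{"tx":0,"ty":0,"tz":0,"ax":0,"ay":0,"az":0,"jaw":-0.7},{"tx":0,"ty":0,"tz":0,"ax":0,"ay":0,"az":0,"jaw":-0.7}]'
```

```text
time: 31.8
ee_pos: [0.4602, -0.3183, 0.0351]
tcp_rot: [-180.0, 0.0, -180.0]
wrist_force: [-1.4, 1.1, 4.6]
opening: 0.0208
grasp_force: 20.1
```

```bash
python3 -m handwheel '[{"tx":0,"ty":0,"tz":-0.0005,"ax":0,"ay":0,"az":0,"jaw":-0.45},{"tx":0,"ty":0,"tz":0,"ax":0,"ay":0,"az":0,"jaw":-0.3},{"tx":0,"ty":0,"tz":0,"ax":0,"ay":0,"az":0,"jaw":-0.1},{"tx":0,"ty":0,"tz":0,"ax":0,"ay":0,"az":0,"jaw":-0.1},{"tx":0,"ty":0,"tz":-0.01,"ax":0,"ay":0,"az":0,"jaw":-0.1},{"tx":0,"ty":0,"tz":-0.03,"ax":0,"ay":0,"az":0,"jaw":-0.1},{"tx":0,"ty":0,"tz":-0.05,"ax":0,"ay":0,"az":0,"jaw":-0.1},{"tx":0.05,"ty":0,"tz":-0.03,"ax":0,"ay":0,"az":0,"jaw":-0.1},{"tx":0.06,"ty":0.03,"tz":0,"ax":0,"ay":0,"az":0,"jaw":-0.1},{"tx":0.06,"ty":0.04,"tz":0,"ax":0,"ay":0,"az":0,"jaw":-0.1}]'
python3 - <<'E'
from h import *
t=shot('top','t7')['color'].astype(int);s=shot('scene','s7')['color'].astype(int)
for n,c,z in(('t7',t,.039),('s7',s,.039)):
    L=load(n);u0,v0=px(L,[.460,-.318,z]);print(n,u0,v0)
    u,v=int(u0),int(v0);w=c[v-12:v+13,u-16:u+17]
    sat=w.max(2)-w.min(2);m=((sat<45)&(w.max(2)>90))
    for r in m: print(''.join('#' if x else '.' for x in r))
    vv,uu=np.nonzero(m)
    if len(uu): print(pt(L,(uu.min()+uu.max())/2+u-16,(vv.min()+vv.max())/2+v-12,z), uu.max()-uu.min()+1,vv.max()-vv.min()+1,'px/mm',(px(L,[.46,-.317,z])[0]-u0))
E
```

```text
time: 33.05
ee_pos: [0.3008, -0.2553, 0.1564]
tcp_rot: [-179.9, 0.1, 180.0]
wrist_force: [-0.7, 0.4, 0.9]
opening: 0.0385
grasp_force: 0.0
t7 453.6247989251683 245.4246513739081
.................................
.................................
.................................
.................................
.................................
.................................
.................................
.................................
.................................
...............#####.............
..............###.###............
.............##.....##...........
............###.....##...........
............##......##...........
.............##.....##...........
.............##.....##...........
..............#######............
...............#####.............
.................................
.................................
.................................
.................................
.................................
.................................
.................................
[ 0.45853223 -0.3176842   0.039     ] 10 9 px/mm -0.3892898127362514
s7 
[... 253 characters left out ...]
.....................
.................................
.................................
.................#...............
...............######............
..............########...........
............###.....##...........
............##.......#...........
............##......###..........
............####...###...........
.............########............
...............####..............
.................................
.................................
.................................
.................................
.................................
.................................
.................................
[ 0.46117658 -0.31499008  0.039     ] 11 9 px/mm 0.405988394406819
```

```bash
python3 -m handwheel '[{"tx":0,"ty":0,"tz":-0.03,"ax":0,"ay":0,"az":0,"jaw":-0.1},{"tx":0,"ty":0,"tz":-0.02,"ax":0,"ay":0,"az":0,"jaw":-0.1},{"tx":0,"ty":0,"tz":0,"ax":0,"ay":0,"az":0,"jaw":-0.1},{"tx":0,"ty":0,"tz":0,"ax":0,"ay":0,"az":0,"jaw":-0.1},{"tx":0,"ty":0,"tz":0,"ax":0,"ay":0,"az":0,"jaw":-0.1},{"tx":0,"ty":0,"tz":0,"ax":0,"ay":0,"az":0,"jaw":-0.1},{"tx":0,"ty":0,"tz":0,"ax":0,"ay":0,"az":0,"jaw":-0.1},{"tx":0,"ty":0,"tz":0,"ax":0,"ay":0,"az":0,"jaw":-0.1},{"tx":0,"ty":0,"tz":0,"ax":0,"ay":0,"az":0,"jaw":-0.1},{"tx":0,"ty":0,"tz":0,"ax":0,"ay":0,"az":0,"jaw":-0.1}]' && python3 -c "
from h import *
print(workorder.job_done())"
```

```text
time: 34.4
ee_pos: [0.3022, -0.2557, 0.2055]
tcp_rot: [-180.0, -0.0, -180.0]
wrist_force: [-0.3, 0.8, -0.9]
opening: 0.0383
grasp_force: 0.0
the job is handed in; nothing more can be done
None
```

The job is handed in at 34.4 s: I raked the ring out of the gap with the wire, put the pick back in its slot, and laid the ring flat near the middle of the robot's-right soldering board. Bench and board touches stayed at about 5 N, and nothing else was moved on purpose.

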